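# Slide rack off its drip hook and into the staining dish

### The arm

A 6-joint arm with a two-finger parallel gripper is mounted at the origin on the work surface. World frame = base frame: x ahead of the robot, y to its left, z up, the work surface at z = 0. Lengths are in m, angles in rad, forces in N, time in s.
With the tool pointing down it reaches from about 0.275 to 0.875 m from the base axis. Payload 12.5 kg.
Tool frame: the origin (TCP) lies on the centre line of the jaws, within the pads' length; the fingertips stand r.finger_overhang ahead of it and the grasp point (between the pads) lies 3 mm ahead of it (r.finger_overhang is the distance from the TCP to the fingertips, in m); z points along the fingers, y is the line along which they close (so a half turn about z gives the same grasp; the last joint's range is limited). The gripper opens to 85 mm and grips with 20 to 120 N. Pads are 22 mm wide; open, the fingers measure 114 mm over their backs; the gripper's body (76 mm by 85 mm) begins 54 mm behind the grasp point. The pads swing forward as they close: fully open they stand 13 mm farther back than shut.
Start: joints at [-1.429, 0.351, 1.652, -0, 1.139, -0.085], TCP at [0.124, -0.536, 0.216] pointing down, gripper open.
Joint ranges: [-2.75, 2.75], [-0.79, 2.1], [0.01, 2.65], [-1.57, 4.71], [0.07, 3.14], [-2.87, 2.87]. Speed limits (rad/s): [2.22, 2.22, 2.79, 3.14, 3.14, 3.14].

### API

Orientations are given as a unit quaternion [x, y, z, w].
In Python, from cell import r, optics gives the robot as it stands. The module is installed in compiled form; this text tells all that it offers. Calls block until the motion is done:
- r.move_to(position, orientation): joint-space move of the TCP to a pose.
- r.move_linear(position, rot=None, vel=0.15): straight line of the TCP; rot=None keeps the orientation; vel is the mean speed in m/s.
- r.set_joints(angles): joint-space move.
- r.set_gripper(opening, squeeze=None): opening from 0.0 (shut) to 1.0 (fully open); squeeze is the grip in N (None keeps the last); returns when the fingers have stopped.
- r.sleep(seconds).
- r.inverse_kinematics(position, orientation): joint angles nearest the present ones, or None.
- optics.get_image(name): name is "scene" or "side" or "wrist"; returns a dict with "pixels" (400x640x3 uint8, red, green, blue), "depth" (400x640 float32, m along the optical axis (not along the pixel's ray), 0 where there is no reading), "fx", "fy", "cx", "cy" (pixels), "D" ([k1, k2, p1, p2, k3] as OpenCV has them; the pictures are not rectified), "camera_from_world" (4x4, takes a point from world to camera coordinates); the wrist camera has in their place "mount" (4x4, takes a point from camera to tool coordinates, whose origin is the TCP and whose axes are the flange's). Camera axes: x right, y down, z forward; pixel columns grow to the right and rows downward; lengths in m; the calibration is good to about 2 mm. A picture is of the moment at which its call begins: read the wrist's pose just before it.
A pose or a line that the arm cannot do raises r.PlanningError and nothing moves.
- r.hand_in(): hands the job in; it is judged then, once.
Readings, each from a call of its own:
- r.current_t(): time.
- r.current_q(): joint angles.
- r.current_qvel(): joint speeds.
- r.current_effort(): joint torques, N m.
- r.current_tool_pos(): TCP position.
- r.current_ee_rot(): TCP orientation.
- r.current_contact_force(): force on the tool from outside, world axes, zero at the start.
- r.current_torque(): the same for the moment, N m.
- r.current_opening(): opening from 0.0 (shut) to 1.0 (fully open).
- r.current_finger_force(): force on a finger pad.
Only numpy, scipy, OpenCV 4.12 (cv2) and the standard library are available. Lean on these libraries where they do the work, as an engineer would, in place of code of your own. Each camera call takes 0.05 s, during which the arm holds its last target. There are 200 camera calls.

### The job

Lift the rectangular slide rack up and off its drip hook and lower it gently into the open rectangular staining dish, so that it stands flat and upright on the dish's floor. Leave the round basket hanging on its own hook.

Things in the scene. Friction and masses are not known exactly. Their poses are not given: they have to be found in the camera images.
- rack: Steel slide rack, 0.25 kg, slides fixed in it. Origin: centre of underside, 45 mm above the table while hung. Tray 56 (x) by 86 (y) by 40 mm high; bail in the y-z plane: uprights at y = +-38 mm, top bar with underside 120 mm up. The bar hangs on a fixed horizontal 8 mm wire along the rack's x: post 64 mm to its +x; 27 mm to its -x the end turns up 14 mm. To free: lift 25 to 60 mm, then draw 60 mm or more along -x.
- rack_grip (a point): Centre of the black grip block in the middle of the rack's top bar, 153 mm above the rack's origin; axes as the rack's. Block 14 mm (x) by 26 mm (y) by 50 mm high; the bar's upper face is 25 mm below this point. Grip from above across the 26 mm, fingers closing along the rack's y: on the -x side the hook's upturned end is in the way. The post ends below the block's underside.
- dish: Open grey rectangular dish, fixed to the table. Origin: centre of its underside, on the table; z up, y along its long side. Outside 94 mm (x) by 122 mm (y) by 50 mm high; walls and floor 5 mm thick, inside 84 by 112 mm. The rack fits only with its long side along the dish's long side, either way round, with about 13 mm to spare on every side.
- basket: Bystander, to be left alone: a round steel wire basket, 68 mm across and 40 mm high, origin at the centre of its underside. It has the same kind of bail and grip block (top 178 mm above its origin) and hangs on a second drip stand of the same kind.
There are look-alikes about, which are no part of the job. What is shaped like the rack but green is not meant.

How it is judged:
By the outcome, as a careful person would: the job done as asked, in the order asked, and still so for the second after the job is handed in, with the robot touching nothing.
It also fails if it takes over 42 s, if anything falls off the work surface, if the arm or the gripper's body presses on something with over 40 N, if the wrist force passes 120 N, or if a joint passes its speed limit or range.

## Working session

There is one attempt and no reset: what is moved stays moved. The work goes in short steps, each a Python script; the robot and the scene stay as the last script left them, time stands still between calls to the robot, and variables do not carry over. Pictures are saved under pics/ and viewed, at most 10 in all, crops included, and the job is handed in when it is done.

```bash
mkdir -p pics && cat > h.py <<'E'
from cell import r, optics
import numpy as np, cv2
def K(d): return np.array([[d['fx'],0,d['cx']],[0,d['fy'],d['cy']],[0,0,1.]])
def save(d,n): cv2.imwrite('pics/'+n,d['pixels'][:,:,::-1])
def cloud(d,T=None):
    """world xyz per pixel (400,640,3), nan without depth"""
    h,w=d['depth'].shape; u,v=np.meshgrid(np.arange(w),np.arange(h))
    p=np.stack([u,v],-1).reshape(-1,1,2).astype(np.float64)
    n=cv2.undistortPoints(p,K(d),np.array(d['D'],float)).reshape(h,w,2)
    z=np.where(d['depth']>0,d['depth'],np.nan).astype(float)
    c=np.concatenate([n*z[...,None],z[...,None]],-1)
    if T is None: T=np.linalg.inv(np.array(d['camera_from_world']))
    return c@T[:3,:3].T+T[:3,3]
E
python3 - <<'E'
from h import *
import pickle
for n in('scene','side'):
    d=optics.get_image(n); save(d,n+'0.png'); pickle.dump(d,open(n+'.pkl','wb'))
    print(n,np.linalg.inv(d['camera_from_world'])[:3,3].round(3), (d['depth']>0).mean())
print(r.current_t(),r.finger_overhang,r.current_ee_rot())
E
```

```text
scene [ 1.08  -0.279  1.164] 0.99601171875
side [ 0.368 -0.692  0.657] 0.99596875
0.1 0.022 [ 9.93577383e-01  1.13153643e-01 -2.24694823e-05 -4.86622056e-04]
```

View pics/scene0.png

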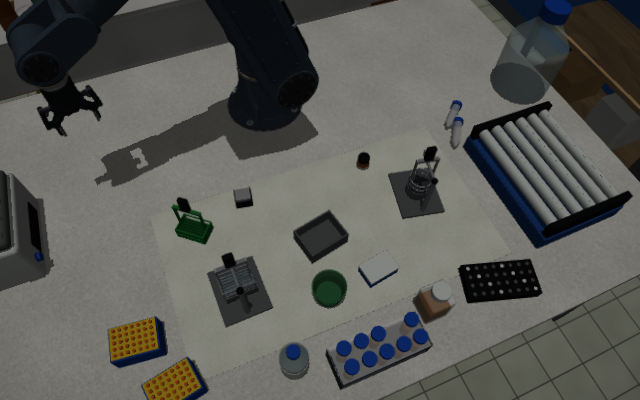

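View pics/side0.png

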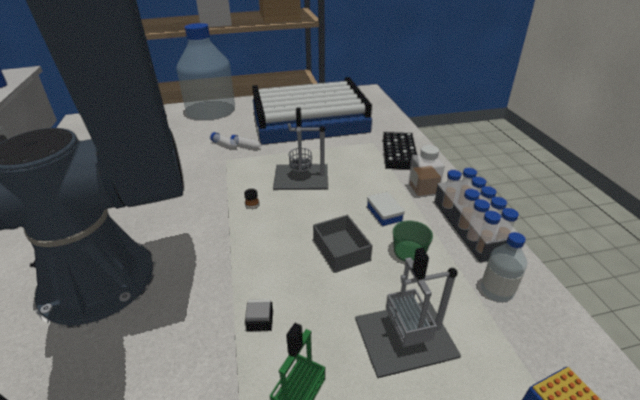

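Candidates for the rack: the steel rectangular rack at scene (235,280) / side (412,312) is the one described. The green rack at scene (192,222) is excluded by colour, and the round basket at scene (422,180) by shape. For the dish: the grey rectangle at scene (320,236). The round green bowl (329,288) and the small grey box (243,196) are not it. The rack's post head is at scene (240,292) / side (452,273).

```bash
python3 - <<'E'
from h import *
import pickle
D={n:pickle.load(open(n+'.pkl','rb')) for n in('scene','side')}
C={n:cloud(D[n]) for n in D}
def box(n,u0,u1,v0,v1,z0,z1,dark=None):
    c=C[n][v0:v1,u0:u1].reshape(-1,3); p=D[n]['pixels'][v0:v1,u0:u1].reshape(-1,3).max(1)
    m=(c[:,2]>z0)&(c[:,2]<z1)
    if dark: m&=p<dark
    return c[m]
def pr(t,p): print(t,len(p),p.mean(0).round(4),p.min(0).round(3),p.max(0).round(3)) if len(p) else print(t,0)
for n,(b,pb) in {'scene':((215,245,245,275),(205,275,250,325)),'side':((405,435,240,285),(350,460,240,370))}.items():
    pr(n+' grip',box(n,*b,.165,.26,60)); pr(n+' griptop',box(n,*b,.215,.235))
    q=box(n,*pb,-.01,.012,90); pr(n+' base',q)
    if len(q)>10:
        rc=cv2.minAreaRect(q[:,:2].astype(np.float32)); print(rc)
    a=box(n,*pb,.06,.095)
    pr(n+' tray',a); 
    if len(a)>5: print(cv2.minAreaRect(a[:,:2].astype(np.float32)))
for n,b in {'scene':(285,355,203,268),'side':(305,380,210,275)}.items():
    q=box(n,*b,.042,.06); pr(n+' dishrim',q); rc=cv2.minAreaRect(q[:,:2].astype(np.float32)); print(rc)
for n,(u0,u1,v0,v1) in {'scene':(190,360,190,330),'side':(300,470,210,380)}.items():
    cv2.imwrite(f'pics/{n}_c.png',cv2.resize(D[n]['pixels'][v0:v1,u0:u1,::-1],None,fx=2.3,fy=2.3,interpolation=2))
a=cv2.imread('pics/scene_c.png');b=cv2.imread('pics/side_c.png');h=min(a.shape[0],b.shape[0]);cv2.imwrite('pics/both.png',np.hstack([a[:h],b[:h]]))
E
```

```text
scene grip 195 [ 0.619  -0.2863  0.198 ] [ 0.61  -0.323  0.165] [ 0.624 -0.251  0.228]
scene griptop 71 [ 0.616  -0.2846  0.222 ] [ 0.608 -0.296  0.215] [ 0.623 -0.273  0.228]
scene base 1385 [ 0.6361 -0.2859  0.009 ] [ 0.499 -0.352 -0.004] [ 0.698 -0.218  0.012]
((0.5980770587921143, -0.28525522351264954), (0.19800984859466553, 0.13089202344417572), 1.173128366470337)
scene tray 654 [ 0.6187 -0.2853  0.0735] [ 0.584 -0.327  0.06 ] [ 0.688 -0.242  0.095]
((0.6363821625709534, -0.28434625267982483), (0.10237953811883926, 0.08446992933750153), 1.9945330619812012)
side grip 384 [ 0.6112 -0.2911  0.2042] [ 0.607 -0.301  0.169] [ 0.62  -0.258  0.224]
side griptop 147 [ 0.613  -0.2887  0.2209] [ 0.607 -0.299  0.215] [ 0.621 -0.273  0.224]
side base 3518 [ 0.6042 -0.2846  0.0094] [ 0.534 -0.352 -0.001] [ 0.745 -0.005  0.012]
((0.6326166987419128, -0.18578660488128662), (0.3427256643772125, 0.1771046668291092), 79.82304382324219)
side tray 1631 [ 0.619  -0.2854  0.0739] [ 0.585 -0.331  0.06 ] [ 0.739 -0.087  0.095]
((0.6506863832473755, -0.21371868252754211), (0.2603727877140045, 0.10867913067340851), 73.62181091308594)
scene dishrim 365 [ 0.5588 -0.027   0.0489] [ 0.501 -0.096  0.042] [0.615 0.042 0.057]
((0.5564271211624146, -0.026806041598320007), (0.09732746332883835, 0.1242329403758049), 11.511953353881836)
side dishrim 527 [ 0.5578 -0.0327  0.0479] [ 0.501 -0.097  0.042] [0.616 0.04  0.053]
((0.5581401586532593, -0.028557732701301575), (0.09549939632415771, 0.12435721606016159), 11.492269515991211)
```

View pics/both.png

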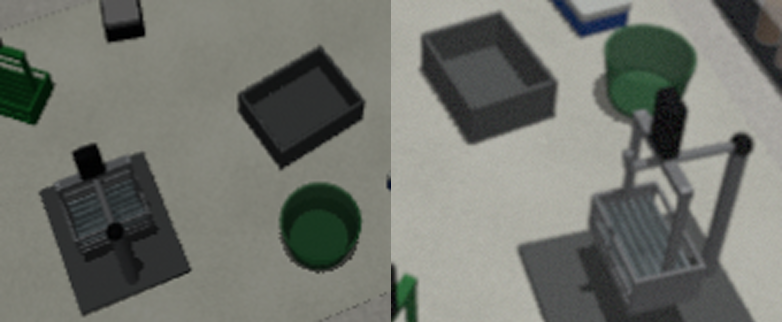

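The crop confirms the steel rack: black grip at crop (90,160), post at (115,230), so the post is on world +x. The grey rectangular dish is at (300,105). Next I'll refine the yaw and find obstacles near the draw-off path.

```bash
python3 - <<'E'
from h import *
import pickle
P=[]
for n in('scene','side'):
    d=pickle.load(open(n+'.pkl','rb')); c=cloud(d).reshape(-1,3); p=d['pixels'].reshape(-1,3).astype(int)
    reg=lambda x0,x1,y0,y1,z0,z1:(c[:,0]>x0)&(c[:,0]<x1)&(c[:,1]>y0)&(c[:,1]<y1)&(c[:,2]>z0)&(c[:,2]<z1)
    post=c[reg(.655,.72,-.33,-.24,.145,.18)]; print(n,'post',len(post),np.median(post,0).round(4))
    wire=c[reg(.625,.665,-.31,-.26,.15,.175)]; print('wire',len(wire),wire.mean(0).round(4))
    for z0,z1 in((.075,.09),):
        t=c[reg(.57,.652,-.345,-.225,z0,z1)]; print('tray',len(t),cv2.minAreaRect(t[:,:2].astype(np.float32)))
    bar=c[reg(.59,.64,-.345,-.225,.162,.173)]; bar=bar[abs(bar[:,1]+.286)>.015]
    if len(bar)>5: print('bar',len(bar),bar.mean(0).round(4),np.polyfit(bar[:,1],bar[:,0],1).round(3))
    g=(p[:,1]>p[:,0]+25)&(p[:,1]>p[:,2]+15)&reg(.3,.62,-.5,-.2,.0,.3); print('green',g.sum(),c[g].min(0).round(3),c[g].max(0).round(3))
    m=reg(.38,.56,-.40,.1,.03,.4)
    h=c[m]; # coarse occupancy along path
    for y in np.arange(-.40,.1,.05):
        q=h[(h[:,1]>=y)&(h[:,1]<y+.05)]
        if len(q)>5: print('  y%.2f'%y,len(q),q.min(0).round(3),q.max(0).round(3))
E
```

```text
scene post 71 [ 0.6789 -0.283   0.166 ]
wire 43 [ 0.6451 -0.2841  0.1649]
tray 254 ((0.6145736575126648, -0.2851210832595825), (0.05879727751016617, 0.08449194580316544), 2.088019371032715)
bar 65 [ 0.6158 -0.2866  0.1706] [-0.064  0.597]
green 546 [ 0.353 -0.397  0.001] [ 0.447 -0.299  0.134]
  y-0.40 158 [ 0.38  -0.397  0.03 ] [ 0.432 -0.35   0.182]
  y-0.35 321 [ 0.38 -0.35  0.03] [ 0.449 -0.3    0.183]
  y-0.30 7 [ 0.405 -0.3    0.032] [ 0.414 -0.296  0.044]
  y-0.10 111 [ 0.514 -0.096  0.03 ] [ 0.56  -0.051  0.057]
  y-0.05 80 [ 0.506 -0.05   0.03 ] [ 0.52  -0.001  0.056]
  y-0.00 102 [0.501 0.002 0.031] [0.558 0.035 0.055]
side post 164 [ 0.6746 -0.2886  0.1635]
wire 106 [ 0.6462 -0.2872  0.1629]
tray 650 ((0.6147428750991821, -0.28572455048561096), (0.057733647525310516, 0.08893857896327972), 1.8751851320266724)
bar 171 [ 0.6133 -0.2969  0.1703] [-0.051  0.598]
green 1783 [ 0.353 -0.383  0.001] [ 0.61  -0.274  0.222]
  y-0.40 591 [ 0.38  -0.381  0.03 ] [ 0.435 -0.35   0.18 ]
  y-0.35 625 [ 0.382 -0.35   0.03 ] [ 0.449 -0.301  0.181]
  y-0.10 204 [ 0.515 -0.097  0.03 ] [ 0.56  -0.05   0.052]
  y-0.05 89 [ 0.504 -0.05   0.03 ] [ 0.519 -0.     0.052]
  y-0.00 183 [0.501 0.    0.03 ] [0.56  0.033 0.053]
```

```bash
cat >> h.py <<'E'
def q(a): return [np.cos(a/2),np.sin(a/2),0,0]
YR=0.04; G=np.array([0.6147,-0.286])
YD=np.radians(11.5); DC=np.array([0.5572,-0.0277])
E
python3 - <<'E'
from h import *
r.move_to([.3,-.48,.33],q(YR))
r.move_to([*G,.32],q(YR))
r.set_gripper(0.75)
T=np.eye(4)
from scipy.spatial.transform import Rotation as R
T[:3,:3]=R.from_quat(r.current_ee_rot()).as_matrix();T[:3,3]=r.current_tool_pos()
d=optics.get_image('wrist'); save(d,'w1.png')
c=cloud(d,T@np.array(d['mount'])).reshape(-1,3)
m=(c[:,2]>.214)&(c[:,2]<.232)&(abs(c[:,0]-.615)<.04)&(abs(c[:,1]+.286)<.04)
t=c[m].astype(np.float32); print(len(t),t.mean(0),cv2.minAreaRect(t[:,:2]))
print(r.current_t(),r.current_tool_pos(),r.current_q(),r.current_contact_force())
E
```

```text
Traceback (most recent call last):
cv2.error: OpenCV(4.12.0) /io/opencv/modules/imgproc/src/convhull.cpp:143: error: (-215:Assertion failed) total >= 0 && (depth == CV_32F || depth == CV_32S) in function 'convexHull'
```

View pics/w1.png

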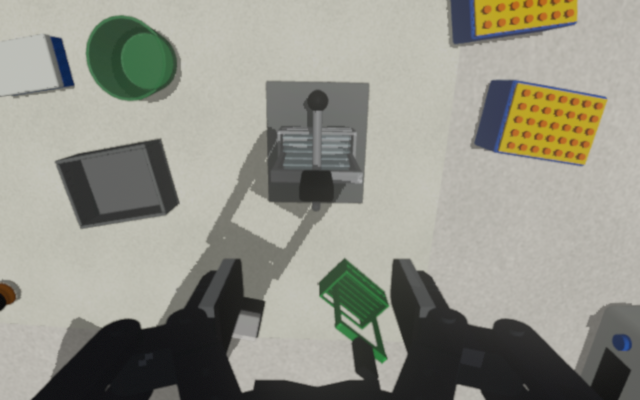

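The wrist view shows the rack at (316,150), its block at (316,187) and the green rack at (355,300). The rack looks too far off, so I'll check the pose.

```bash
python3 - <<'E'
from h import *
from scipy.spatial.transform import Rotation as R
T=np.eye(4)
T[:3,:3]=R.from_quat(r.current_ee_rot()).as_matrix();T[:3,3]=r.current_tool_pos()
print(r.current_t(),T.round(3),r.current_q(),r.current_opening())
d=optics.get_image('wrist'); M=np.array(d['mount']);print(M.round(3))
c=cloud(d,T@M)
for v,u in((187,316),(172,316),(100,316),(330,370),(30,500)): print(u,v,d['depth'][v,u],c[v,u].round(3))
E
```

```text
2.7583 [[ 0.999  0.04   0.     0.615]
 [ 0.04  -0.999 -0.    -0.286]
 [ 0.     0.    -1.     0.32 ]
 [ 0.     0.     0.     1.   ]] [-5.04598066e-01  5.24476853e-01  1.13730995e+00  1.53782906e-06
  1.47969000e+00  1.02662703e+00] 0.7486280669161576
[[-0.001 -0.95  -0.313  0.079]
 [ 1.    -0.001  0.    -0.   ]
 [-0.    -0.313  0.95  -0.157]
 [ 0.     0.     0.     1.   ]]
316 187 0.26561147 [ 0.619 -0.285  0.222]
316 172 0.3040486 [ 0.62  -0.285  0.181]
316 100 0.29818898 [ 0.678 -0.283  0.168]
370 330 0.570092 [ 0.32  -0.383  0.001]
500 30 0.3769404 [ 0.756 -0.478  0.062]
```

```bash
python3 - <<'E'
from h import *
from scipy.spatial.transform import Rotation as R
T=np.eye(4)
T[:3,:3]=R.from_quat(r.current_ee_rot()).as_matrix();T[:3,3]=r.current_tool_pos()
d=optics.get_image('wrist'); c=cloud(d,T@np.array(d['mount'])).reshape(-1,3)
m=(c[:,2]>.216)&(c[:,2]<.232)&(abs(c[:,0]-.615)<.04)&(abs(c[:,1]+.286)<.04)
t=c[m]; rc=cv2.minAreaRect(t[:,:2].astype(np.float32)); print(len(t),t.mean(0),rc)
p=np.array(rc[0])
if np.abs(p-G).max()<.006:
    p=(p+G)/2
    r.move_linear([*p,.235],vel=.1)
    r.move_linear([*p,.206],vel=.05); print(r.current_contact_force())
    r.set_gripper(0.0,60)
    print(r.current_tool_pos(),r.current_opening(),r.current_finger_force(),r.current_contact_force(),r.current_t())
    save(optics.get_image('side'),'s2.png')
E
```

```text
629 [ 0.61440243 -0.28576935  0.22157457] ((0.6134148240089417, -0.28579381108283997), (0.01437445729970932, 0.024939578026533127), 1.643161654472351)
[ 0.03947113 -0.33554437 -0.94806043]
[ 0.61431881 -0.28598167  0.20658196] 0.242908654403569 58.68550479412079 [ 0.20753532 -0.09643777  4.92171372] 5.125
```

View pics/s2.png

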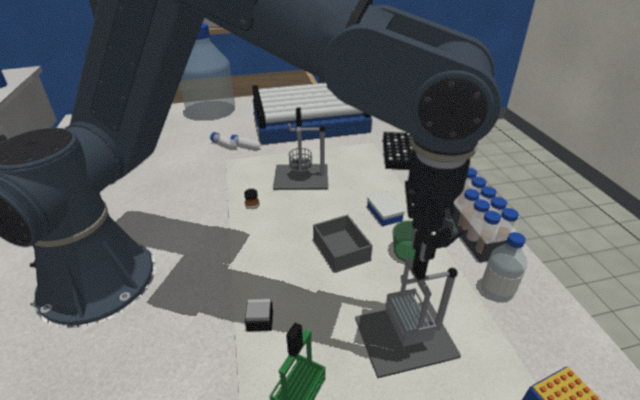

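The fingers hold the block at (420,265). Now lift and draw off.

```bash
python3 - <<'E'
from h import *
p=r.current_tool_pos()
r.move_linear([p[0],p[1],p[2]+.042],vel=.06)
print(r.current_contact_force(),r.current_finger_force())
ax=np.array([np.cos(YR),np.sin(YR)])
e=p[:2]-.09*ax
r.move_linear([*(p[:2]-.045*ax),p[2]+.042],vel=.06); print(r.current_contact_force())
r.move_linear([*e,p[2]+.042],vel=.06)
print(r.current_contact_force(),r.current_torque(),r.current_opening(),r.current_t())
d=optics.get_image('side');save(d,'s3.png')
import pickle;pickle.dump(d,open('s3.pkl','wb'))
E
```

```text
[-0.34075313  0.31215089 -1.84362318] 58.78081440925598
[-0.2132859  -0.94930519 -2.96349377]
[-0.75222743 -0.13793645 -1.91521287] [3.79080628e-02 1.20976253e-02 8.89903315e-06] 0.23757088369880575 7.8333
```

View pics/s3.png

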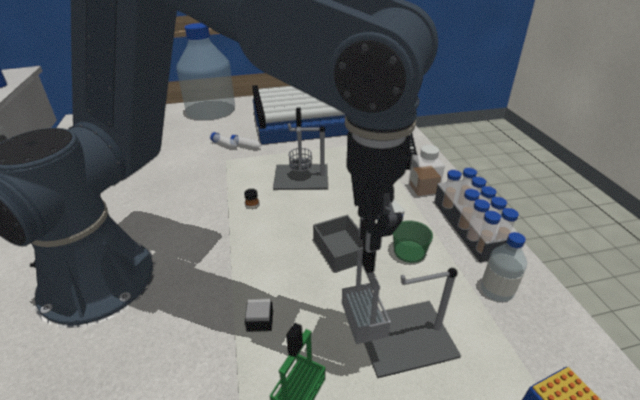

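The rack is off the hook at (367,310) and clear of the wire end (405,280). Now carry it over the dish and measure its fit.

```bash
python3 - <<'E'
from h import *
z=r.current_tool_pos()[2]
r.move_linear([.53,-.2,z+.01],vel=.12)
r.move_linear([*DC,z+.01],rot=q(YD),vel=.12)
r.sleep(.3)
print(r.current_tool_pos(),r.current_t(),r.current_contact_force())
for n in('side','scene'):
    d=optics.get_image(n);save(d,n+'4.png'); c=cloud(d).reshape(-1,3)
    t=c[(np.hypot(c[:,0]-DC[0],c[:,1]-DC[1])<.09)&(c[:,2]>.10)&(c[:,2]<.143)]
    print(n,len(t),cv2.minAreaRect(t[:,:2].astype(np.float32)) if len(t)>5 else'',np.percentile(t[:,2],[1,99]))
    t2=c[(np.hypot(c[:,0]-DC[0],c[:,1]-DC[1])<.09)&(c[:,2]>.128)&(c[:,2]<.143)]
    print(len(t2),cv2.minAreaRect(t2[:,:2].astype(np.float32)) if len(t2)>5 else '')
a=cv2.imread('pics/side4.png')[180:340,260:460];b=cv2.imread('pics/scene4.png')[160:320,220:420]
cv2.imwrite('pics/f4.png',cv2.resize(np.hstack([a,b]),None,fx=2,fy=2,interpolation=2))
E
```

```text
[ 0.55718101 -0.02787774  0.25854364] 10.6833 [ 0.12348442  0.57139013 -3.09972478]
side 1040 ((0.5583382248878479, -0.027643974870443344), (0.0576074980199337, 0.08997081965208054), 10.72834300994873) [0.10053077 0.13943392]
356 ((0.5583382248878479, -0.027643974870443344), (0.0576074980199337, 0.08997081965208054), 10.72834300994873)
scene 793 ((0.556763231754303, -0.02664874494075775), (0.05898746848106384, 0.08835956454277039), 10.873530387878418) [0.10067372 0.14058038]
267 ((0.5571764707565308, -0.026357069611549377), (0.05788063257932663, 0.08788580447435379), 11.092206954956055)
```

View pics/f4.png

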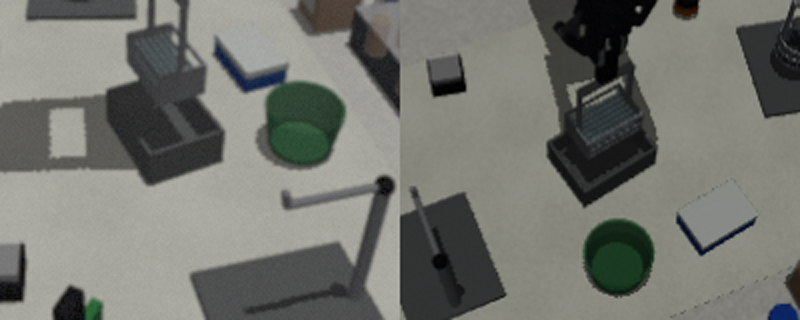

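It is centred over the dish to within 2 mm and 1°, with the tray at crop (165,65) and (605,115). Lower it with a force check, then release.

```bash
python3 - <<'E'
from h import *
p=np.array(r.current_tool_pos())
r.move_linear(p-[0,0,.082],vel=.06)
f0=np.array(r.current_contact_force()); print('f0',f0)
for k in range(12):
    c=np.array(r.current_tool_pos()); r.move_linear([p[0],p[1],p[2]-.082-.0015*(k+1)],vel=.02); r.sleep(.1)
    f=np.array(r.current_contact_force()); 
    if f[2]-f0[2]>3: break
print(k,r.current_tool_pos(),f,r.current_torque())
print(r.current_t()); d=optics.get_image('side');save(d,'s5.png')
c=cloud(d).reshape(-1,3)
t=c[(np.hypot(c[:,0]-DC[0],c[:,1]-DC[1])<.045)&(c[:,2]>.03)&(c[:,2]<.07)];print(len(t),np.percentile(t[:,2],[50,90,99]))
E
```

```text
f0 [-0.62233815  0.52646238 -2.26017347]
6 [ 0.55770834 -0.02771932  0.16687086] [-0.0999005  0.6394556  5.6557134] [0.11499459 0.20158236 0.05778539]
14.75
517 [0.039418   0.05136741 0.06813016]
```

Contact came at the predicted floor height. Release and retreat.

```bash
python3 - <<'E'
from h import *
r.set_gripper(0.6); p=np.array(r.current_tool_pos())
print(r.current_contact_force())
r.move_linear(p+[0,0,.08],vel=.06)
r.move_linear(p+[-.1,0,.16],vel=.15)
r.sleep(.3)
print(r.current_t(),r.current_contact_force())
for n in('side','scene'):
    d=optics.get_image(n);save(d,n+'6.png'); c=cloud(d).reshape(-1,3)
    near=np.hypot(c[:,0]-DC[0],c[:,1]-DC[1])<.06
    g=c[near&(c[:,2]>.172)&(c[:,2]<.195)]; print(n,'griptop',len(g),g.mean(0),np.percentile(g[:,2],[50,99]))
    b=c[near&(c[:,2]>.122)&(c[:,2]<.14)]; print('bar',len(b),np.polyfit(b[:,1],b[:,2],1))
a=cv2.imread('pics/side6.png')[100:300,240:440];b=cv2.imread('pics/scene6.png')[130:330,220:420]
cv2.imwrite('pics/f6.png',cv2.resize(np.hstack([a,b]),None,fx=2,fy=2,interpolation=2))
E
```

```text
[ 0.41746371 -0.31624047  1.12153911]
17.9917 [-0.63232134 -0.24813336  0.65190147]
side griptop 86 [ 0.5572821  -0.03145221  0.18017777] [0.18116983 0.18494595]
bar 137 [0.01832578 0.13232728]
scene griptop 69 [ 0.55905847 -0.02796911  0.18118703] [0.18227405 0.1866562 ]
bar 112 [0.0113756  0.13288395]
```

View pics/f6.png

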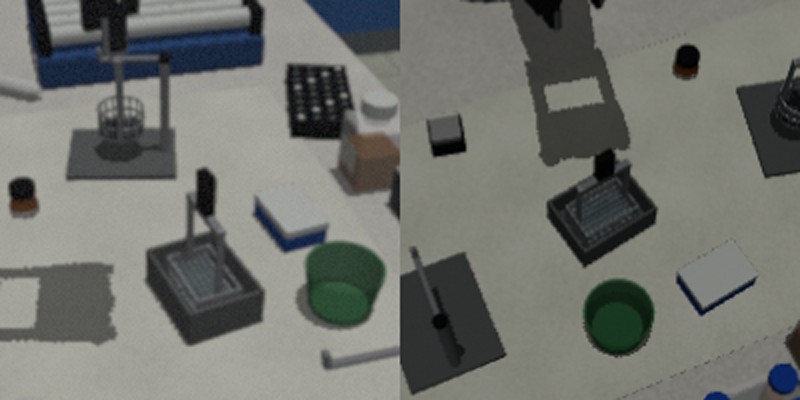

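The rack stands flat and upright in the dish at crop (205,270) and (605,210). Its block top measures about 0.182 m against an expected 0.183, and the basket still hangs at (120,115).

```bash
python3 -c "
from cell import r
print(r.hand_in())"
```

```text
the job is handed in; nothing more can be done
None
```

The steel rack is off its hook and standing flat and upright in the grey dish, the round basket is still on its own hook, and the job was handed in at about 18 s of the 42 s allowed.

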